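# Tip the biscuit box into the pantry tray and push it home

### The arm

A 7-joint arm with a two-finger parallel gripper is mounted at the origin on a cart in front of the work surface, level with it; the furniture and walls round the work are solid. World frame = base frame: x ahead of the robot, y to its left, z up, the work surface at z = 0. Lengths are in m, angles in rad, forces in N, time in s.
With the tool pointing down it reaches from about 0.425 to 0.875 m from the base axis. Payload 4.7 kg.
Tool frame: the origin (TCP) lies where the fingers leave the gripper's body, on its centre line; the fingertips stand 70 mm ahead of it and the grasp point (between the pads) lies 51 mm ahead of it; z points along the fingers, y is the line along which they close (so a half turn about z gives the same grasp; the last joint's range is limited). The gripper opens to 87 mm and grips with 3 to 60 N. Pads are 19 mm wide; open, the fingers measure 117 mm over their backs; the gripper's body (75 mm by 190 mm) begins 51 mm behind the grasp point.
Start: joints at [-1.168, 0.321, -0.07, 1.45, 0.023, 1.371, -0.057], TCP at [0.246, 0.601, 0.292] pointing down, gripper open.
Joint ranges: [-2.86, 2.86], [-0.3, 2.09], [-1.38, 1.24], [0.06, 2.45], [-1.56, 4.7], [0.09, 2.05], [-2.69, 2.69]. Speed limits (rad/s): [2.57, 2.57, 3.14, 3.14, 3.14, 3.14, 3.14].

### API

Orientations are given as a rotation vector (axis times angle).
In Python, from bench import ctrl gives the robot as it stands.
- The arm moves only by the tool play_rows, never from a script. Its argument "increments" is a list that holds one entry, the list of rows, each a list of 7 numbers: the shift along the tool's x, y, z as a fraction of full scale, then the turn, a rotation vector about the tool's x, y, z as a fraction of full scale, then the gripper command: -1 is shut, 1 is fully open, values between are in proportion. A call has 1 to 8 rows; each row is the pose to reach, as a shift and turn from the pose commanded when the call began, along the tool's axes at that moment; what a row does not reach only later rows make up. Full scale, the value 1, is 0.1 m for a shift and 90 degrees for a turn. A row lasts 1/10 s, in which the tool goes at most 50 mm and 8.59 degrees, less where a joint would pass 70% of its speed; a pose out of reach is approached as far as the arm can. A call with a number of a shift or a turn outside -1 to 1 is refused whole. A call with a gripper value outside its range is refused whole. The fingers move at their own pace and stop on an object; "squeeze" is the grip in N (left out, the last holds). Time passes only in rows, so rows that repeat a pose let the fingers close. It gives the time, the measured TCP pose, the force, the opening and the grip force at its end, in the units of the state.
- ctrl.get_state(): the state, without advancing time (a new reading comes with each control period).
- ctrl.get_image(name): name is "side" or "top" or "wrist"; returns the picture (420x560x3 uint8, red, green, blue); there is no depth.
- ctrl.get_calibration(name): a dict with "vertical_fov" (degrees; the focal length in pixels is half the picture's height over the tangent of half this angle, whatever the lens; pixels are square), "cx", "cy" (the principal point, pixels), "R" (3x3) and "t" (3): a world point X has camera coordinates R X + t; the wrist camera has in their place "T_tool_cam" (4x4, takes a point from camera to tool coordinates, whose origin is the TCP and whose axes are the flange's). Camera axes: x right, y down, z forward; pixel columns grow to the right and rows downward; lengths in m; the calibration is good to about 2 mm. The wrist camera is an equidistant fisheye: a pixel r from the principal point sees the ray r / f radians off the axis. A picture is of the moment at which its call begins: read the wrist's pose just before it. get_calibration takes no time and is no camera call.
- ctrl.close_job(): hands the job in; it is judged then, once.
The state is a dict: "time": time; "joint_positions": joint angles; "qd": joint speeds; "joint_torque": joint torques, N m; "position": TCP position; "tool_rot": TCP orientation; "ft_force": force on the tool from outside, world axes, zero at the start; "torque": the same for the moment, N m; "grip_width": opening from 0.0 (shut) to 1.0 (fully open); "grip_force": force on a finger pad.
Only numpy, scipy, OpenCV 4.12 (cv2) and the standard library are available. Lean on these libraries where they do the work, as an engineer would, in place of code of your own. Each camera call takes 0.05 s, during which the arm holds its last target. There are 200 camera calls.

### The job

The biscuit box stands on end at the open end of the wooden pantry tray: push it high up with a fingertip so that it topples towards the tray's end wall and lies flat between the rims. Then push the lying box along the tray until its end is fully home against the end wall, and take the hand away. Only push: do not lift or carry the box, and leave the other things on the worktop where they are.

Things in the scene. Friction and masses are not known exactly. Their poses are not given: they have to be found in the camera images.
- tray: Shallow light-wood tray, fixed, open at one end. Origin: worktop height, middle of the open end; x runs level along the tray to the end wall, y across, z up. Floor 6 mm thick, 300 mm long inside: the end wall's inner face is at x = 300 mm, 42 mm tall. Side rims: inner faces at y = +65 and -65 mm, 10 mm thick, 30 mm tall (heights from the worktop).
- box_center (a point): Centre of the green printed biscuit box: length 173 (own y) x 71 (z) x 56 mm (x), 0.1 kg. Starts standing on end on the tray floor near the open end, y up, x along the tray's x within 0.1 rad; top 179 mm, centre 92 mm above the worktop. Leant past 18 degrees it falls by itself. It then lies (centre 34 mm high) some cm short of the end wall and slides easily when its rear end is pushed low.
- the_tumbler: Bystander, loose: drinking glass, 81 mm wide, 93 mm tall. Origin at the centre of its underside.
- the_honey_jar: Bystander, loose: small glass jar with a red lid, 61 mm wide, 86 mm tall. Origin at the centre of its underside.
- the_spice_jar_1: Bystander, loose: slim spice jar with a dark cap, 41 mm wide, 105 mm tall. Origin at the centre of its underside.
- the_tin_1: Bystander, loose: low round tin, 86 mm wide, 40 mm tall. Origin at the centre of its underside.
- the_teaspoon: Bystander, loose: steel teaspoon lying flat, 137 mm long along its own x. Origin at the centre of its underside.
- the_coaster_1: Bystander, loose: round cork coaster, 92 mm wide, 9 mm thick. Origin at the centre of its underside.
There are look-alikes about, which are no part of the job. Leave any blue look-alike of the part that bears box_center alone.

How it is judged:
By the outcome, as a careful person would: the job done as asked, in the order asked, and still so for the second after the job is handed in, with the robot touching nothing.
It also fails if it takes over 38 s, if anything falls off the work surface, if the arm or the gripper's body presses on something with over 40 N, if the wrist force passes 120 N, or if a joint passes its speed limit or range.

## Working session

There is one attempt and no reset: what is moved stays moved. The work goes in short steps, Python scripts to look and compute and a tool call to move; the robot and the scene stay as the last step left them, time stands still between calls to the robot, and variables do not carry over. Pictures are saved under pics/ and viewed, at most 10 in all, crops included, and the job is handed in when it is done.

Besides the shell and the picture viewer there is one more tool, called by a JSON object that holds its "op" and its "data", one argument or row to a line. play_rows: Moves the arm, as the interface text tells. Shift numbers are shares of 0.1 m and turn numbers shares of 90 degrees, none past 1 either way. Its arguments: {"type":"object","properties":{"increments":{"type":"array"},"squeeze":{"type":"number"}},"required":["increments"]}

```bash
mkdir -p pics; python3 - <<'E'
from bench import ctrl
import cv2
for n in("side","top"):
    cv2.imwrite(f"pics/{n}0.png",ctrl.get_image(n)[:,:,::-1])
    c=ctrl.get_calibration(n);print(n,c)
s=ctrl.get_state();print(s["time"],s["position"],s["tool_rot"])
E
```

```text
side {'vertical_fov': 56.02825516817561, 'cx': 280.98496674231683, 'cy': 203.10936840232222, 'R': array([[-0.99129259, -0.13167322, -0.00107451],
       [-0.06798142,  0.51874783, -0.85222017],
       [ 0.11277198, -0.84472649, -0.52318222]]), 't': array([0.5602221 , 0.04916223, 0.952003  ])}
top {'vertical_fov': 42.069653115654894, 'cx': 279.05085789022297, 'cy': 218.19558288030802, 'R': array([[-0.02458362, -0.99938327, -0.02507441],
       [-0.98438814,  0.02857229, -0.17367677],
       [ 0.1742861 ,  0.02041335, -0.98448344]]), 't': array([0.14245404, 0.55306892, 1.17409524])}
0.1 [0.24630292 0.60112647 0.29129649] [-6.06811928e-01 -3.08221432e+00  2.59146301e-03]
```

View pics/side0.png

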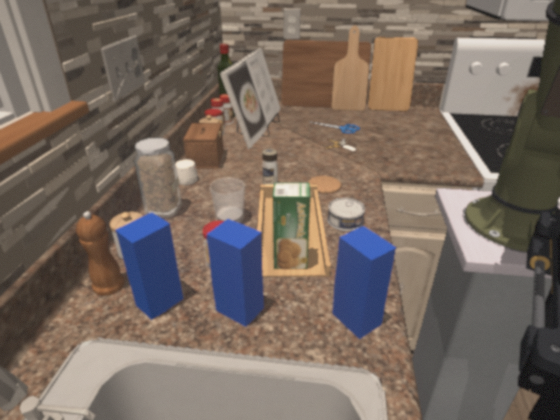

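View pics/top0.png

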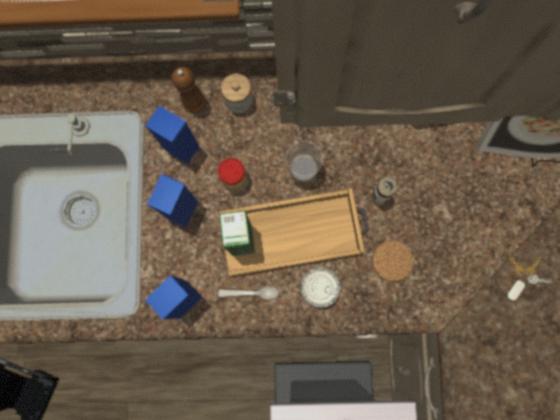

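Candidates are the green box at top (236,232) / side (292,225), and blue ones at top (173,135), (172,200), (172,297). Only the green box stands in the tray, so it is the target. I'll confirm that in a crop and measure the layout.

```bash
cat > h.py <<'E'
import numpy as np
from bench import ctrl
def ray(n,u,v,z):
    c=ctrl.get_calibration(n);f=210/np.tan(np.radians(c["vertical_fov"]/2))
    R=np.array(c["R"]);o=-R.T@c["t"];d=R.T@np.array([(u-c["cx"])/f,(v-c["cy"])/f,1])
    return o+d*(z-o[2])/d[2]
E
python3 - <<'E'
from h import *
import cv2
im=cv2.imread("pics/top0.png")
cv2.imwrite("pics/crop.png",cv2.resize(im[140:340,140:400],None,fx=3,fy=3,interpolation=cv2.INTER_CUBIC))
hsv=cv2.cvtColor(im,cv2.COLOR_BGR2HSV)
m=cv2.inRange(hsv,(105,150,60),(130,255,255))
for c in cv2.findContours(m,0,2)[0]:
    if cv2.contourArea(c)>200: 
        print("blue",cv2.boundingRect(c)); 
        for p in cv2.approxPolyDP(c,5,True)[:,0]: print(p,ray("top",*p,.179)[:2].round(3),ray("top",*p,0)[:2].round(3))
for n,p,z in [("honey",(231,171),.086),("tumbler",(304,155),.093),("tin",(320,287),.04),("spice",(386,186),.105),("spoon",(250,293),.003)]: print(n,ray("top",*p,z).round(3))
E
```

```text
blue (147, 277, 45, 41)
[171 277] [0.422 0.341] [0.435 0.381]
[147 300] [0.378 0.388] [0.384 0.436]
[163 317] [0.345 0.356] [0.345 0.398]
[185 310] [0.357 0.313] [0.36  0.348]
[183 302] [0.373 0.317] [0.378 0.353]
[191 305] [0.367 0.301] [0.37  0.334]
[185 300] [0.377 0.313] [0.382 0.348]
[189 293] [0.39  0.305] [0.398 0.339]
blue (149, 176, 36, 40)
[162 176] [0.628 0.362] [0.676 0.405]
[149 203] [0.573 0.387] [0.611 0.435]
[170 215] [0.547 0.344] [0.581 0.385]
[184 188] [0.602 0.316] [0.645 0.352]
blue (147, 107, 41, 39)
[159 107] [0.777 0.37 ] [0.849 0.414]
[147 126] [0.736 0.394] [0.802 0.443]
[176 145] [0.693 0.334] [0.751 0.372]
[181 129] [0.727 0.323] [0.791 0.36 ]
[187 130] [0.725 0.311] [0.788 0.346]
[184 122] [0.742 0.317] [0.809 0.353]
honey [0.66  0.231 0.086]
tumbler [0.689 0.068 0.093]
tin [0.402 0.041 0.04 ]
spice [ 0.611 -0.105  0.105]
spoon [0.394 0.199 0.003]
```

View pics/crop.png

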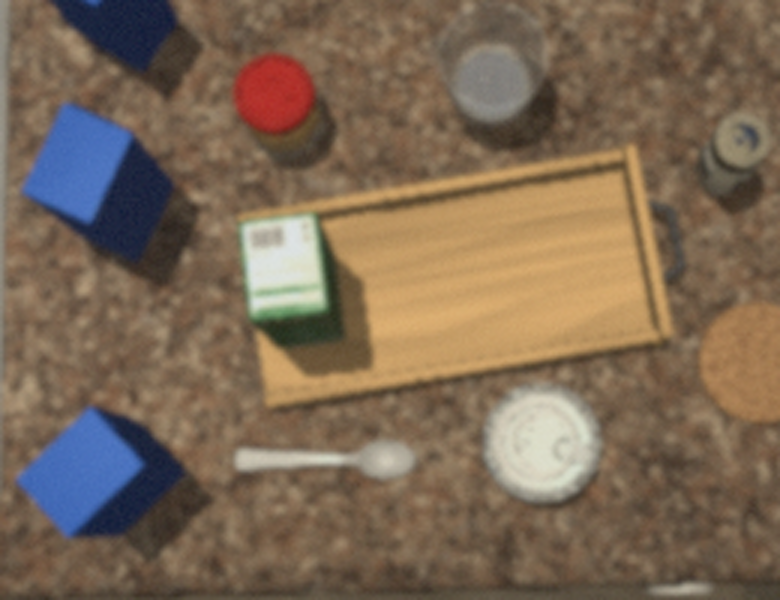

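The crop confirms it: the green box is standing at the tray's open end. Tray corners in the crop are (240,215), (268,405), (633,147) and (671,335). Box top corners are (240,222), (318,213), (328,311) and (252,321).

```bash
python3 - <<'E'
from h import *
g=lambda p,z:ray("top",p[0]/3+140,p[1]/3+140,z)[:2]
A,B,C,D=g((240,215),.03),g((268,405),.03),g((633,147),.042),g((671,335),.042)
print(A,B,C,D,np.linalg.norm(A-B),np.linalg.norm(C-D),np.linalg.norm(A-C),np.linalg.norm(B-D))
O=(A+B)/2;ex=(C+D)/2-O;ex/=np.linalg.norm(ex);ey=np.array([-ex[1],ex[0]])
print("O",O,"ex",ex,"yaw",np.arctan2(ex[1],ex[0]))
T=[g(p,.179) for p in((240,222),(318,213),(328,311),(252,321))]
for t in T+[np.mean(T,0)]: print("top",t.round(3),"tray",[(t-O)@ex,(t-O)@ey])
for n,p in dict(blue_mid=(.59,.352),b1=(.628,.362),b2=(.573,.387),b3=(.547,.344),b4=(.602,.316),b5=(.367,.301),honey=(.66,.231),tum=(.689,.068),spice=(.611,-.105),tin=(.402,.041)).items(): print(n,[((np.array(p)-O)@e).round(3) for e in(ex,ey)])
from scipy.spatial.transform import Rotation as R
s=ctrl.get_state();M=R.from_rotvec(s["tool_rot"]).as_matrix();print(M.round(3),s["position"])
c=ctrl.get_calibration("wrist");print(c)
E
```

```text
[0.57937089 0.26288939] [0.43412488 0.24272543] [ 0.62070423 -0.03728124] [ 0.47709526 -0.05858488] 0.14663897040233606 0.14518051132826937 0.3030030595423263 0.3043589226804
O [0.50674789 0.25280741] ex [ 0.13880347 -0.99031995] yaw -1.4315432410575224
top [0.546 0.243] tray [np.float64(0.014722255642645354), np.float64(0.03746575115578657)]
top [0.55  0.191] tray [np.float64(0.0672927643846424), np.float64(0.034744471598913244)]
top [0.484 0.185] tray [np.float64(0.06374117326035407), np.float64(-0.031726009912437625)]
top [0.479 0.236] tray [np.float64(0.012943325451882481), np.float64(-0.029930871875646078)]
top [0.515 0.214] tray [np.float64(0.039674879684881065), np.float64(0.0026383352416540287)]
blue_mid [np.float64(-0.087), np.float64(0.096)]
b1 [np.float64(-0.091), np.float64(0.135)]
b2 [np.float64(-0.124), np.float64(0.084)]
b3 [np.float64(-0.085), np.float64(0.053)]
b4 [np.float64(-0.049), np.float64(0.103)]
b5 [np.float64(-0.067), np.float64(-0.132)]
honey [np.float64(0.043), np.float64(0.149)]
tum [np.float64(0.208), np.float64(0.155)]
spice [np.float64(0.369), np.float64(0.054)]
tin [np.float64(0.195), np.float64(-0.133)]
[[-0.925  0.379 -0.001]
 [ 0.379  0.925 -0.002]
 [-0.    -0.002 -1.   ]] [0.24630292 0.60112647 0.29129649]
{'vertical_fov': 65.70646984690485, 'cx': 286.5483099476218, 'cy': 212.37461980258465, 'T_tool_cam': array([[ 7.12550853e-06, -9.55359592e-01, -2.95445510e-01,
         8.22181496e-02],
       [ 9.99999997e-01, -1.57555144e-05,  7.50652477e-05,
         4.41217214e-04],
       [-7.63692004e-05, -2.95445509e-01,  9.55359590e-01,
        -9.27033254e-02],
       [ 0.00000000e+00,  0.00000000e+00,  0.00000000e+00,
         1.00000000e+00]])}
```

{"op": "play_rows", "data": {
  "increments": [
    [[-0.15, -0.07, 0, 0, 0, 0.08, -1], [-0.3, -0.14, 0, 0, 0, 0.17, -1], [-0.45, -0.21, 0, 0, 0, 0.25, -1], [-0.6, -0.28, 0, 0, 0, 0.33, -1], [-0.75, -0.36, 0, 0, 0, 0.42, -1], [-0.9, -0.43, 0, 0, 0, 0.5, -1], [-1, -0.5, 0, 0, 0, 0.58, -1], [-1, -0.5, 0, 0, 0, 0.663, -1]]
  ]
}}

```text
time: 0.9
position: [0.3219, 0.5152, 0.2919]
tool_rot: [2.069, 2.362, -0.001]
ft_force: [0.0, -0.5, 0.1]
grip_width: 0.356
grip_force: 0.0
```

```bash
cat > go.py <<'E'
import sys
from h import *
from scipy.spatial.transform import Rotation as R
O=np.array([.5067,.2528,0]);ex=np.array([.1388,-.9903,0]);ey=np.array([.9903,.1388,0])
s=ctrl.get_state();M=R.from_rotvec(s["tool_rot"]).as_matrix();p=np.array(s["position"])
tip=p+.07*M[:,2];d=tip-O
print("t",s["time"],"tip tray",[round(float(v),4) for v in(d@ex,d@ey,tip[2])],"F",np.round(s["ft_force"],1),"w",s["grip_width"])
T=M.T@np.column_stack([-ex,-ey,[0,0,-1]])
# desired tool axes: x=-ex, z down, y=z cross x
D=np.column_stack([-ex,np.cross([0,0,-1],-ex),[0,0,-1]])
print("turn",(R.from_matrix(M.T@D).as_rotvec()/(np.pi/2)).round(3))
if len(sys.argv)>3:
    a,b,c=map(float,sys.argv[1:4]);g=O+a*ex+b*ey+[0,0,c]
    print("shift",(M.T@(g-tip)/.1).round(3))
E
python3 go.py -0.05 0.0026 0.215
```

```text
t 0.9 tip tray [-0.2854, -0.1465, 0.2219] F [ 0.  -0.5  0.1] w 0.35580790858302486
turn [ 0.     0.001 -0.005]
shift [-2.343  1.509  0.073]
```

{"op": "play_rows", "data": {
  "increments": [
    [[-0.2, 0.13, 0, 0, 0, 0, -1], [-0.5, 0.32, 0, 0, 0, 0, -1], [-0.8, 0.51, 0, 0, 0, 0, -1], [-1, 0.65, 0, 0, 0, 0, -1]]
  ]
}}

```text
time: 1.3
position: [0.4001, 0.4248, 0.2919]
tool_rot: [2.062, 2.369, -0.001]
ft_force: [-0.6, -0.2, 0.9]
grip_width: 0.028
grip_force: 0.0
```

{"op": "play_rows", "data": {
  "increments": [
    [[-0.3, 0.19, 0, 0, 0, 0, -1], [-0.6, 0.39, 0, 0, 0, 0, -1], [-0.8, 0.52, 0, 0, 0, 0, -1], [-0.9, 0.6, 0, 0, 0, 0, -1], [-0.9, 0.6, 0, 0, 0, 0, -1]]
  ]
}}

```text
time: 1.8
position: [0.4716, 0.3452, 0.292]
tool_rot: [2.064, 2.368, -0.001]
ft_force: [-0.0, 0.9, 0.3]
grip_width: 0.007
grip_force: 0.0
```

```bash
python3 go.py -0.04 0.0026 0.152; python3 - <<'E'
from bench import ctrl
import cv2
cv2.imwrite("pics/top1.png",ctrl.get_image("top")[:,:,::-1])
E
```

```text
t 1.8 tip tray [-0.0963, -0.022, 0.222] F [-0.   0.9  0.3] w 0.007334758247509451
turn [-0.     0.    -0.001]
shift [-0.562  0.247  0.7  ]
```

View pics/top1.png

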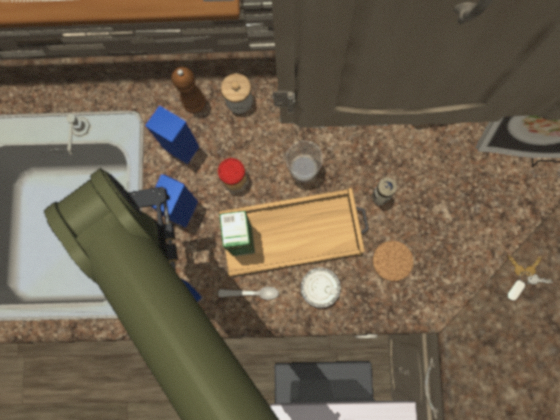

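The scene is undisturbed, with the gripper behind the green box at about (160,215). Next I align and descend.

{"op": "play_rows", "data": {
  "increments": [
    [[-0.2, 0.09, 0, 0, 0, 0, -1], [-0.4, 0.18, 0, 0, 0, 0, -1], [-0.54, 0.247, 0, 0, 0, 0, -1], [-0.56, 0.247, 0.1, 0, 0, 0, -1], [-0.56, 0.247, 0.3, 0, 0, 0, -1], [-0.56, 0.247, 0.5, 0, 0, 0, -1], [-0.56, 0.247, 0.68, 0, 0, 0, -1], [-0.56, 0.247, 0.7, 0, 0, 0, -1]]
  ]
}}

```text
time: 2.65
position: [0.5, 0.2957, 0.2189]
tool_rot: [-2.055, -2.373, 0.008]
ft_force: [0.3, 0.0, 0.2]
grip_width: 0.006
grip_force: 0.0
```

```bash
python3 go.py 0.01 0.0026 0.152; python3 - <<'E'
from bench import ctrl
import cv2
cv2.imwrite("pics/side1.png",ctrl.get_image("side")[:,:,::-1])
E
```

```text
t 2.65 tip tray [-0.0433, -0.001, 0.1489] F [0.3 0.  0.2] w 0.005505084877624606
turn [-0.003  0.001  0.002]
shift [-0.533  0.034 -0.03 ]
```

View pics/side1.png

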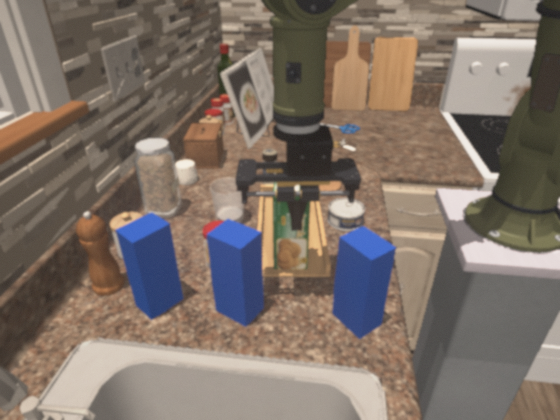

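Fingers are shut at (297,205), centred behind the green box and clear of the blue ones. Pushing now.

{"op": "play_rows", "data": {
  "increments": [
    [[-0.12, 0.03, 0, 0, 0, 0, -1], [-0.24, 0.03, 0, 0, 0, 0, -1], [-0.34, 0.03, 0, 0, 0, 0, -1], [-0.42, 0.03, 0, 0, 0, 0, -1], [-0.5, 0.03, 0, 0, 0, 0, -1], [-0.58, 0.03, 0, 0, 0, 0, -1], [-0.66, 0.03, 0, 0, 0, 0, -1]]
  ]
}}

```text
time: 3.4
position: [0.515, 0.2292, 0.2224]
tool_rot: [-2.06, -2.372, -0.0]
ft_force: [-0.1, -0.2, -0.9]
grip_width: 0.004
grip_force: 0.1
```

{"op": "play_rows", "data": {
  "increments": [
    [[-0.1, 0, 0, 0, 0, 0, -1], [-0.2, 0, 0, 0, 0, 0, -1], [-0.3, 0, 0, 0, 0, 0, -1], [-0.38, 0, 0, 0, 0, 0, -1], [-0.38, 0, 0, 0, 0, 0, -1], [-0.2, 0, 0, 0, 0, 0, -1], [0.2, 0, 0, 0, 0, 0, -1], [0.5, 0, 0, 0, 0, 0, -1]]
  ]
}}

```text
time: 4.2
position: [0.5073, 0.2817, 0.2224]
tool_rot: [-2.058, -2.372, -0.002]
ft_force: [-1.0, 0.8, 0.6]
grip_width: 0.009
grip_force: 0.0
```

```bash
python3 go.py 0.02 0.0026 0.15; python3 - <<'E'
from bench import ctrl
import cv2
cv2.imwrite("pics/side2.png",ctrl.get_image("side")[:,:,::-1])
a=ctrl.get_image("top")[:,:,::-1];cv2.imwrite("pics/top2.png",a)
cv2.imwrite("pics/top2c.png",cv2.resize(a[140:340,140:400],None,fx=3,fy=3,interpolation=cv2.INTER_CUBIC))
E
```

```text
t 4.2 tip tray [-0.0286, 0.0047, 0.1524] F [-1.   0.8  0.6] w 0.009318036436608333
turn [ 0.    -0.001  0.001]
shift [-0.486 -0.022  0.024]
```

View pics/top2c.png

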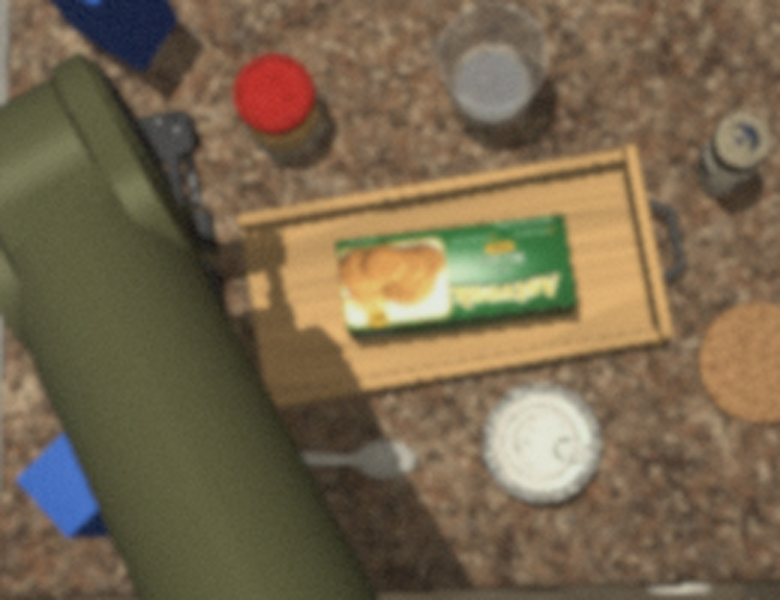

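The box has toppled and lies flat between the rims. In the crop its rear edge runs (337,242)-(350,330) and its front edge (563,215)-(577,305).

```bash
python3 - <<'E'
from h import *
O=np.array([.5067,.2528]);ex=np.array([.1388,-.9903]);ey=np.array([.9903,.1388])
for p in((337,242),(350,330),(563,215),(577,305)):
    d=ray("top",p[0]/3+140,p[1]/3+140,.062)[:2]-O;print(d@ex,d@ey)
E
python3 go.py 0.02 0 0.03
```

```text
0.0714578987309889 0.03446269898452815
0.07074088981442285 -0.031820154751831004
0.23970820642695323 0.026460176652601353
0.2378345571362645 -0.04128094204059114
t 4.3 tip tray [-0.0329, 0.0035, 0.152] F [-0.6  0.8  0.8] w 0.005969011422594325
turn [-0.    -0.002  0.006]
shift [-0.532 -0.039  1.218]
```

{"op": "play_rows", "data": {
  "increments": [
    [[-0.2, -0.05, 0, 0, 0, 0, -0.3], [-0.4, -0.06, 0, 0, 0, 0, -0.3], [-0.6, -0.06, 0.1, 0, 0, 0, -0.3], [-0.63, -0.06, 0.3, 0, 0, 0, -0.3], [-0.63, -0.06, 0.5, 0, 0, 0, -0.3], [-0.63, -0.06, 0.65, 0, 0, 0, -0.3], [-0.63, -0.06, 0.7, 0, 0, 0, -0.3]]
  ]
}}

```text
time: 5.0
position: [0.51, 0.2143, 0.1506]
tool_rot: [-2.061, -2.37, 0.005]
ft_force: [-0.4, -0.1, -0.2]
grip_width: 0.344
grip_force: 0.0
```

```bash
python3 - <<'E'
from bench import ctrl
import cv2
cv2.imwrite("pics/side3.png",ctrl.get_image("side")[:,:,::-1])
E
python3 go.py 0.03 -0.003 0.028
```

```text
t 5.05 tip tray [0.0381, -0.0021, 0.0807] F [-0.6 -1.  -0.6] w 0.34806403974701117
turn [-0.002  0.001  0.   ]
shift [ 0.082 -0.008  0.527]
```

View pics/side3.png

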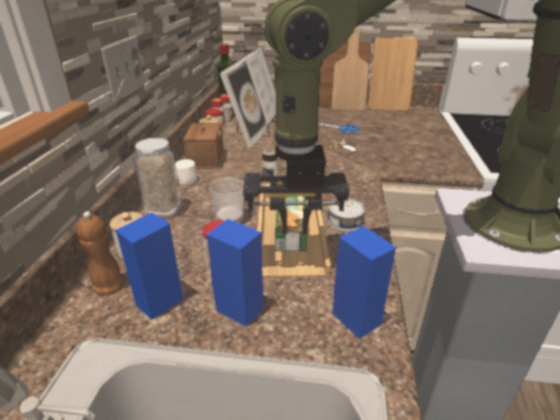

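The forearm is high and clear of everything, and the fingers at (285-305,225) are behind the lying box. Descending, then pushing.

{"op": "play_rows", "data": {
  "increments": [
    [[0.05, 0, 0.1, 0, 0, 0, -0.3], [0.08, 0, 0.25, 0, 0, 0, -0.3], [0.08, 0, 0.4, 0, 0, 0, -0.3], [0.08, 0, 0.5, 0, 0, 0, -0.3], [0.08, 0, 0.52, 0, 0, 0, -0.3], [0.08, 0, 0.52, 0, 0, 0, -0.3]]
  ]
}}

```text
time: 5.65
position: [0.5095, 0.2237, 0.0996]
tool_rot: [-2.06, -2.372, 0.002]
ft_force: [1.0, 0.0, 0.0]
grip_width: 0.35
grip_force: 0.0
```

```bash
python3 go.py 0.115 -0.003 0.028
```

```text
t 5.65 tip tray [0.0292, -0.0013, 0.0296] F [1. 0. 0.] w 0.3495717768141803
turn [-0.001  0.     0.001]
shift [-0.858 -0.018  0.017]
```

{"op": "play_rows", "data": {
  "increments": [
    [[-0.12, 0, 0, 0, 0, 0, -0.3], [-0.24, 0, 0, 0, 0, 0, -0.3], [-0.34, 0, 0, 0, 0, 0, -0.3], [-0.44, 0, 0, 0, 0, 0, -0.3], [-0.54, 0, 0, 0, 0, 0, -0.3], [-0.64, 0, 0, 0, 0, 0, -0.3], [-0.72, 0, 0, 0, 0, 0, -0.3], [-0.76, 0, 0, 0, 0, 0, -0.3]]
  ]
}}

```text
time: 6.45
position: [0.5205, 0.1476, 0.1003]
tool_rot: [2.061, 2.371, 0.0]
ft_force: [-0.0, 1.4, 0.3]
grip_width: 0.351
grip_force: 0.5
```

{"op": "play_rows", "data": {
  "increments": [
    [[-0.02, 0, 0, 0, 0, 0, -0.3], [-0.04, 0, 0, 0, 0, 0, -0.3], [-0.06, 0, 0, 0, 0, 0, -0.3]]
  ]
}}

```text
time: 6.75
position: [0.5211, 0.1432, 0.1003]
tool_rot: [-2.059, -2.373, -0.0]
ft_force: [-1.0, 1.3, 0.5]
grip_width: 0.349
grip_force: 0.5
```

{"op": "play_rows", "data": {
  "increments": [
    [[-0.02, 0, 0, 0, 0, 0, -0.3], [-0.04, 0, 0, 0, 0, 0, -0.3]]
  ]
}}

```text
time: 6.95
position: [0.5211, 0.1414, 0.1003]
tool_rot: [-2.056, -2.371, -0.003]
ft_force: [-2.4, 9.1, 0.7]
grip_width: 0.347
grip_force: 4.6
```

```bash
python3 go.py; python3 - <<'E'
from bench import ctrl
import cv2
a=ctrl.get_image("top")[:,:,::-1]
cv2.imwrite("pics/top3c.png",cv2.resize(a[140:340,140:400],None,fx=3,fy=3,interpolation=cv2.INTER_CUBIC))
E
```

```text
t 6.95 tip tray [0.112, -0.0012, 0.0303] F [-2.4  9.1  0.7] w 0.3465642336721587
turn [-0.    -0.002  0.002]
```

View pics/top3c.png

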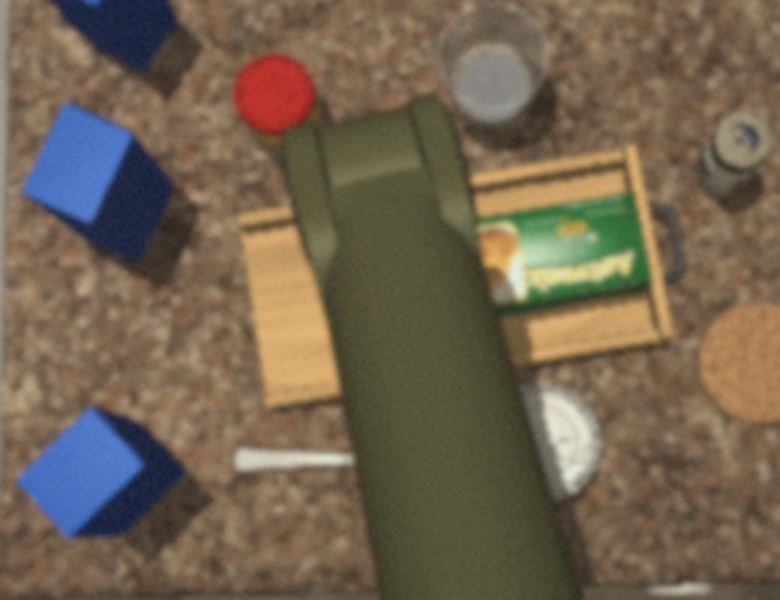

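The box end (632-645,200-290) is at the end wall and the force has risen to 9 N. I'll press a little more to seat it square.

{"op": "play_rows", "data": {
  "increments": [
    [[-0.01, 0, 0, 0, 0, 0, -0.3], [-0.02, 0, 0, 0, 0, 0, -0.3], [-0.02, 0, 0, 0, 0, 0, -0.3]]
  ]
}}

```text
time: 7.3
position: [0.5211, 0.1413, 0.1004]
tool_rot: [-2.054, -2.372, -0.005]
ft_force: [-1.9, 8.9, 0.2]
grip_width: 0.351
grip_force: 4.9
```

{"op": "play_rows", "data": {
  "increments": [
    [[-0.02, 0, 0, 0, 0, 0, -0.3], [-0.04, 0, 0, 0, 0, 0, -0.3], [-0.04, 0, 0, 0, 0, 0, -0.3]]
  ]
}}

```text
time: 7.6
position: [0.5211, 0.141, 0.1007]
tool_rot: [-2.049, -2.371, -0.01]
ft_force: [-3.6, 16.5, 1.7]
grip_width: 0.35
grip_force: 8.5
```

It's firmly seated: 16 N with no motion. Now I back off and lift.

{"op": "play_rows", "data": {
  "increments": [
    [[0.1, 0, 0, 0, 0, 0, -0.3], [0.25, 0, 0, 0, 0, 0, -0.3], [0.4, 0, 0, 0, 0, 0, -0.3], [0.5, 0, -0.1, 0, 0, 0, -0.3], [0.5, 0, -0.35, 0, 0, 0, -0.3], [0.5, 0, -0.65, 0, 0, 0, -0.3], [0.5, 0, -0.9, 0, 0, 0, -0.3], [0.5, 0, -1, 0, 0, 0, -0.3]]
  ]
}}

```text
time: 8.4
position: [0.517, 0.183, 0.2036]
tool_rot: [2.059, 2.37, 0.007]
ft_force: [1.4, 0.0, 0.9]
grip_width: 0.347
grip_force: 0.0
```

{"op": "play_rows", "data": {
  "increments": [
    [[0, 0, -0.3, 0, 0, 0, -0.3], [0, 0, -0.6, 0, 0, 0, -0.3], [0.3, 0, -0.9, 0, 0, 0, -0.3], [0.6, 0, -0.9, 0, 0, 0, -0.3], [0.9, 0, -0.9, 0, 0, 0, -0.3], [1, 0, -0.9, 0, 0, 0, -0.3], [1, 0, -0.9, 0, 0, 0, -0.3]]
  ]
}}

```text
time: 9.1
position: [0.5007, 0.2829, 0.2894]
tool_rot: [-2.056, -2.375, 0.002]
ft_force: [-0.4, -0.8, -0.4]
grip_width: 0.347
grip_force: 0.0
```

```bash
python3 go.py; python3 - <<'E'
from bench import ctrl
import cv2
a=ctrl.get_image("top")[:,:,::-1]
cv2.imwrite("pics/top4c.png",cv2.resize(a[140:340,140:400],None,fx=3,fy=3,interpolation=cv2.INTER_CUBIC))
E
```

```text
t 9.1 tip tray [-0.0306, -0.0019, 0.2194] F [-0.4 -0.8 -0.4] w 0.34713648562260685
turn [-0.001  0.001  0.003]
```

View pics/top4c.png

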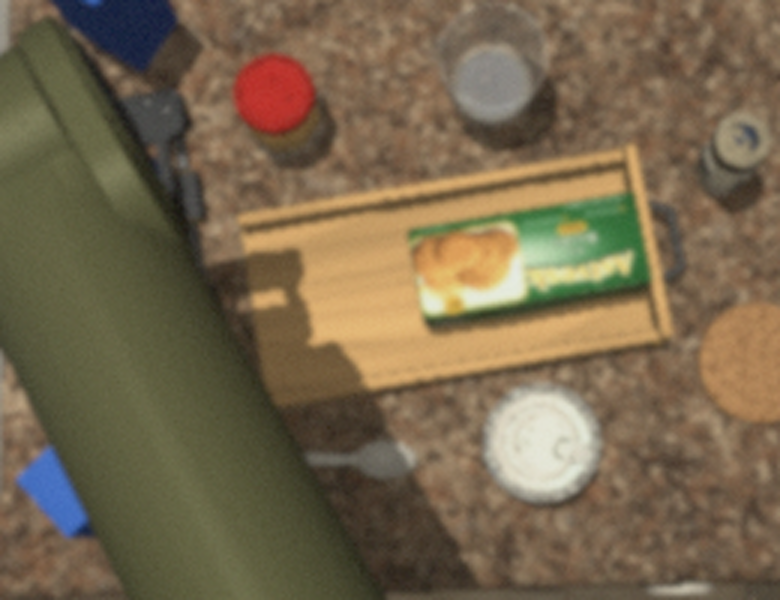

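The box lies flat with its end (632-647,195-290) square against the end wall. The hand is clear and the bystanders in view haven't moved.

```bash
python3 -c "
from bench import ctrl
print(ctrl.close_job())"
```

```text
the job is handed in; nothing more can be done
None
```

I toppled the green biscuit box and pushed it flat against the tray's end wall; the bystanders I could see in the last picture had not moved, the hand was clear, and I handed the job in at about 9 s.

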